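Draw the bore plug out of a plated hub with a pull hook

TASK

Take the pull hook from the tool rack, feel for the swinging wire bail of the plug deep down in the plated hub, hook it and draw the plug out, touching plug and bore gently and with the hook only, never with the fingers. Set the plug down gently, standing upright on the floor of the steel parts tray, unhook it, and hang the hook back in the rack slot it came from. Leave everything else where it is.

Things in the scene. Friction and masses are not known exactly. Their poses are not given: they have to be found in the camera images.
- hook_grip (a point): Pull hook, 0.12 kg: centre of its black square handle, 22 x 22 mm, 52 mm tall. It hangs upright, handle's underside (26 mm below this point) on the rack's shelf, in one of the three slots, which varies; a scriber and a flat blade with like handles hang in the others. x, y square to the handle's flats, z up. A 6 mm steel shank runs down z from the handle.
- hook_foot (a point): Same tool and axes: point on the shank axis 141 mm below hook_grip, at the centre line of the 5 mm thick foot. The foot runs 13 mm along the tool's +x, its end turned up. From this point: outer end of the tip at x = 15.5 mm, top of the tip at z = 9, inner face of the tip at x = 10.5, underside of the foot at z = -2.5. Hanging, it points out of the slot's open front.
- rack: Blue steel tool rack, fixed, 240 mm wide in y, origin on the bench. Shelf plate 5 mm thick, top 126 mm up, with three slots 11 mm wide at y = -72, 0, +72 mm, each open to the front (-x): mouth at x = -25 mm, closed end at x = +0.5; shanks hang at x = -6. Tools lift out straight up, or up a little and out along -x; open under the shelf.
- hub: Zinc-plated hub, square flange, bolted to a 150 mm square plate 10 mm thick, all fixed; origin under the plate's centre, z up. Tube 71 mm outside diameter (77 mm at the rim), top 100 mm above the bench.
- bore_mouth (a point): Centre of the bore's mouth, level with the hub's top, 100 mm above the bench. The bore runs straight down, 40 mm in diameter (39 in places), 90 mm deep, its floor the plate.
- plug: Grey plug in the hub's bore, 36 mm diameter, 24 mm tall, about 0.16 kg; origin at the centre of its underside, z up. It stands 0 to 8 mm above the bore's floor. Three sprung shoes grip the bore: it takes about 6 to 13 N to draw until they leave the mouth (outside they stand out to 43 mm diameter). On top swings a steel wire bail, see bail_pins.
- plug_face (a point): Centre of the plug's flat top face, 24 mm above its underside; plug's axes.
- bail_pins (a point): Middle of the bail's pin axis, along the plug's x, 3.5 mm above the face (fixed in the plug). The bail is an arch of 3.5 mm wire, 14.5 mm wide inside, top of the arch 16 mm (inside) to 19.5 mm (outside) from the pins. It swings freely about x and lies over to the plug's +y or -y side by up to 32 degrees (stops); its lean is not measured: feel or look.
- bail_rest (a point): Where the top of the bail's wire lies if it leans fully to +y: 9.3 mm from the plug's axis, 18.6 mm above its face (mirror this in y for the other side). A hook lowered on the leaning side lands on the wire about 20 mm above the face; on the other side it goes down to the face, foot towards the bail, and slides in under the wire.
- tray: Shallow open steel parts tray, fixed, 190 x 150 mm outside (x, y), 25 mm high, walls and floor 3 mm; origin under its centre. Another plug stands in its +x, +y quarter; the -x half is free.
- spare: A like plug, already drawn, standing loose in the tray; bystander. Origin at its underside.
- scriber: Straight scriber hanging in the rack, same handle as the hook (origin at the handle's underside); bystander.
- blade: Flat-bladed tool hanging in the rack, same handle (origin at the handle's underside); bystander.
- flange_cup: Plated cup on an 80 mm square flange, 39 mm high, loose on the bench; bystander.
- dome_cap: Plated domed cap, 54 mm diameter, 20 mm high, loose on the bench; bystander.
- clevis: Plated U bracket, 50 x 34 x 34 mm, loose on the bench; bystander.
- collar: Plated ring, 48 mm diameter, 14 mm high, loose on the bench; bystander.
- bolt: Plated bolt, 68 mm long, lying on the bench; bystander.
Not all that is in view belongs to the job. Leave any turquoise look-alike of the part that bears hook_grip alone. Leave any blue look-alike of the hub alone.

How it is judged (in metres and radians):
On the way, in this order (a step that is already met when the one before it is completed fails the run):
1. the plug is being drawn up the bore on the hook (contact force between hook and plug above 2 N and z of plug in the frame of hub between 0.035 and 0.095 m and horizontal distance between plug and bore_mouth below 0.008 m), for 0.05 s.
2. the plug hangs on the hook, clear above the bore's mouth (contact force between hook and plug above 0.4 N and height (world z) of plug above 0.101 m), for 0.1 s.
At the end, for the whole second after the job is handed in: The plug stands upright (within 6 degrees) on the tray's floor, inside its walls, at rest; the hook hangs upright (within 6 degrees) in the slot it came from, its handle within 12 mm of where it was, at rest and released (x of plug in the frame of tray between -0.076 and 0.076 m and y of plug in the frame of tray between -0.056 and 0.056 m and z of plug in the frame of tray below 0.006 m and angle between each of plug, hook_grip's own z axis and vertical below 0.1 rad and linear speed of each of plug, hook below 0.02 m/s and distance of hook_grip from where it was at the start of the episode below 0.012 m); the robot touches nothing.
It fails at once if the plug or its bail is touched by the fingers (contact force between the fingers and plug above 0.5 N).
It fails at once if the hook bears on the plug or its bail with more than 35 N (contact force between hook and plug above 35 N).
It fails at once if the hook bears on the plated hub with more than 20 N (contact force between hook and hub above 20 N).
It fails at once if the plug is dropped into the tray: it comes down faster than 0.5 m/s (linear speed of plug above 0.5 m/s and horizontal distance between plug and tray below 0.12 m and height (world z) of plug below 0.03 m).
It fails at once if another tool or part is moved by more than 30 mm (distance of any of scriber, blade, spare, flange_cup, dome_cap, clevis, collar, bolt from where it was at the start of the episode above 0.03 m).
It also fails if it takes over 72 s, if anything falls off the work surface, if the arm or the gripper's body presses on something with over 40 N, if the wrist force passes 120 N, or if a joint passes its speed limit or range.

ROBOT

A 6-joint arm with a two-finger parallel gripper is mounted at the origin on the work surface. World frame = base frame: x ahead of the robot, y to its left, z up, the work surface at z = 0. Lengths are in mm, angles in rad, forces in N, time in s.
With the tool pointing down it reaches from about 325 to 925 mm from the base axis. Payload 3.1 kg.
Tool frame: the origin (TCP) lies midway between the tips of the shut fingers; the grasp point (between the pads) lies 19 mm behind it (env.grip_depth is the distance from the TCP to the grasp point, in mm); z points along the fingers, y is the line along which they close (so a half turn about z gives the same grasp; the last joint's range is limited). The gripper opens to 85 mm and grips with 20 to 120 N. Pads are 22 mm wide; open, the fingers measure 114 mm over their backs; the gripper's body (76 mm by 85 mm) begins 54 mm behind the grasp point. The pads swing forward as they close: fully open they stand 13 mm farther back than shut.
Start: joints at [1.125, 0.217, 1.613, -0, 1.311, -0.112], TCP at [204.754, 590.521, 210.8] pointing down, gripper open.
Joint ranges: [-2.75, 2.75], [-0.78, 2.1], [0.31, 2.55], [-1.13, 4.27], [0.13, 2.63], [-2.58, 2.58]. Speed limits (rad/s): [2.79, 2.79, 3.14, 3.14, 3.14, 3.14].

INTERFACE

Orientations are given as a unit quaternion [x, y, z, w].
In Python, from rig import env gives the robot as it stands. The module is installed in compiled form; this text tells all that it offers.
- The arm moves only by the shell command python3 -m inch 'ROWS' [OPENING] [FORCE]. ROWS is JSON, a list that holds one entry, the list of rows, each a list of 6 numbers: the shift along the tool's x, y, z in m, then the turn, a rotation vector about the tool's x, y, z in degrees. A call has 1 to 20 rows; each row is the pose to reach, as a shift and turn from the pose commanded when the call began, along the tool's axes at that moment; what a row does not reach only later rows make up. A row lasts 1/8 s, in which the tool goes at most 62.5 mm and 10.7 degrees, less where a joint would pass 70% of its speed; a pose out of reach is approached as far as the arm can. A call with a gripper value outside its range is refused whole. OPENING is the finger opening in m, from 0 to 0.0854, set as the call begins (- or left out, the last holds). The fingers move at their own pace and stop on an object; FORCE is the grip in N (left out, the last holds). Time passes only in rows, so rows that repeat a pose let the fingers close. It gives the time, the measured TCP pose, the force, the opening and the grip force at its end, in the units of the state.
- env.read_state(): the state, without advancing time (a new reading comes with each control period).
- env.capture(name): name is "scene" or "top" or "wrist"; returns a dict with "img" (420x560x3 uint8, red, green, blue), "intrinsics" (3x3 intrinsics, pixels), "eye" and "orientation" of the camera in the world. Camera axes: x right, y down, z forward; pixel columns grow to the right and rows downward; lengths in mm; the calibration is good to about 2 mm. The wrist camera is an equidistant fisheye: a pixel r from the principal point sees the ray r / f radians off the axis. A picture is of the moment at which its call begins. There is no depth.
- env.sign_off(): hands the job in; it is judged then, once.
The state is a dict: "t": time; "joint_positions": joint angles; "qd": joint speeds; "joint_torque": joint torques, N m; "eef_pos": TCP position; "ee_rot": TCP orientation; "contact_force": force on the tool from outside, world axes, zero at the start; "moment": the same for the moment, N m; "width": finger opening in mm; "grasp_force": force on a finger pad.
Only numpy, scipy, OpenCV 4.12 (cv2) and the standard library are available. Lean on these libraries where they do the work, as an engineer would, in place of code of your own. Each camera call takes 0.05 s, during which the arm holds its last target. There are 200 camera calls.

## Working session

There is one attempt and no reset: what is moved stays moved. The work goes in short steps, Python scripts to look and compute and a shell command to move; the robot and the scene stay as the last step left them, time stands still between calls to the robot, and variables do not carry over. Pictures are saved under pics/ and viewed, at most 14 in all, crops included, and the job is handed in when it is done.

```bash
mkdir -p pics; cat > h.py <<'E'
from rig import env
import numpy as np, cv2, json
from scipy.spatial.transform import Rotation as R
def cap(n,save=None):
    c=env.capture(n)
    if save: cv2.imwrite('pics/'+save+'.png',c['img'][:,:,::-1])
    return c
def rot(c):
    o=np.array(c['orientation'],float)
    return o if o.shape==(3,3) else R.from_quat(o).as_matrix()
def ray(c,u,v,fish=False):
    K=np.array(c['intrinsics']);x=(u-K[0,2])/K[0,0];y=(v-K[1,2])/K[1,1]
    if fish:
        r=np.hypot(x,y);d=np.array([np.sin(r)*x/max(r,1e-9),np.sin(r)*y/max(r,1e-9),np.cos(r)])
    else: d=np.array([x,y,1.])
    return np.array(c['eye'],float),rot(c)@d
def atz(c,u,v,z,fish=False):
    e,d=ray(c,u,v,fish);return e+d*(z-e[2])/d[2]
def proj(c,p,fish=False):
    K=np.array(c['intrinsics']);q=rot(c).T@(np.array(p,float)-np.array(c['eye'],float))
    if fish:
        r=np.hypot(q[0],q[1]);th=np.arctan2(r,q[2]);s=th/max(r,1e-9)
        return K[0,0]*q[0]*s+K[0,2],K[1,1]*q[1]*s+K[1,2]
    return K[0,0]*q[0]/q[2]+K[0,2],K[1,1]*q[1]/q[2]+K[1,2]
E
python3 - <<'E'
from h import *
a=cap('scene');b=cap('top');w=cap('wrist')
import pickle;pickle.dump((a,b,w),open('c0.pkl','wb'))
for n,c in zip('stw',(a,b,w)):
    print(n,np.round(c['intrinsics'],1).tolist(),np.round(c['eye']),np.round(c['orientation'],3))
    cv2.imwrite(f'pics/0{n}.png',c['img'][:,:,::-1])
print(env.read_state(),env.grip_depth)
E
```

```text
s [[416.6, 0.0, 288.8], [0.0, 416.6, 209.7], [0.0, 0.0, 1.0]] [ 958. -581.  749.] [ 0.863  0.298 -0.14  -0.382]
t [[506.7, 0.0, 285.3], [0.0, 506.7, 215.5], [0.0, 0.0, 1.0]] [ 220.    2. 1326.] [-0.698  0.706 -0.081  0.084]
w [[325.2, 0.0, 281.5], [0.0, 325.2, 207.1], [0.0, 0.0, 1.0]] [140. 612. 373.] [0.807 0.574 0.079 0.113]
{'t': 0.15, 'joint_positions': array([ 1.12478802e+00,  2.17625061e-01,  1.61459003e+00, -2.98298500e-05,
        1.31129705e+00, -1.12198037e-01]), 'qd': array([ 0.00155518, -0.00272513, -0.00500975, -0.00124932,  0.00177143,
        0.00050178]), 'joint_torque': array([-4.21600016e-04, -3.97454345e+01, -3.04414380e+01, -2.46136224e-04,
        5.89640258e-03,  6.24571967e-06]), 'eef_pos': array([204.47266691, 589.89338973, 209.7280774 ]), 'ee_rot': array([ 1.66127429e-01,  9.86103826e-01, -9.26575256e-04, -2.50549246e-04]), 'contact_force': array([-0.2711958 , -0.10044801, -0.16304232]), 'moment': array([-0.03571279, -0.03495416,  0.01523598]), 'grasp_force': 0.0, 'width': 85.19726004634505} 18.700000000000003
```

View pics/0s.png

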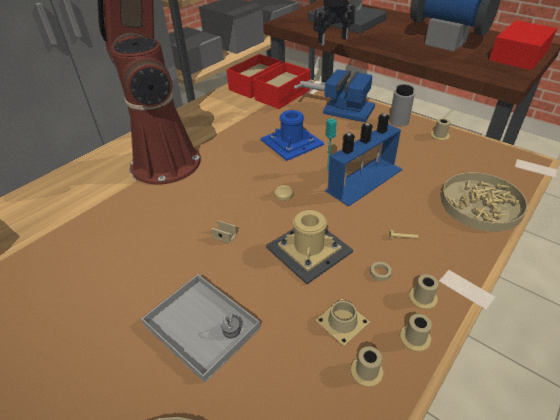

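View pics/0t.png

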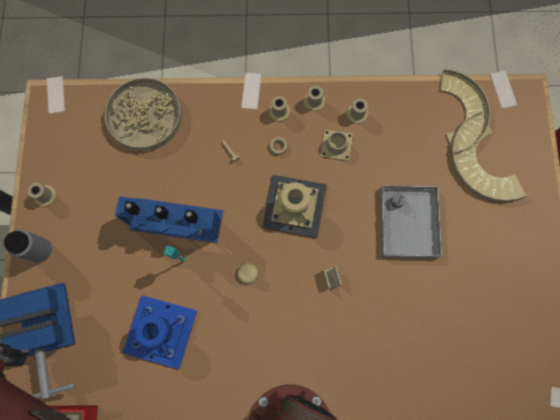

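```bash
python3 - <<'E'
from h import *
import pickle
a,b,w=pickle.load(open('c0.pkl','rb'))
f=lambda i,x,y,W,H,s:cv2.resize(i[y:y+H,x:x+W,::-1],None,fx=s,fy=s,interpolation=cv2.INTER_CUBIC)
A=f(a['img'],315,105,100,100,4);B=f(a['img'],260,190,100,100,4)
C=f(b['img'],105,180,133,67,3);D=f(b['img'],255,165,80,80,2.5)
m=np.zeros((600,800,3),np.uint8);m[:400,:400]=A;m[:400,400:]=B;m[400:,:399]=C[:200];m[400:,400:600]=D
cv2.imwrite('pics/1.png',m)
E
```

```text
(no output)
```

View pics/1.png

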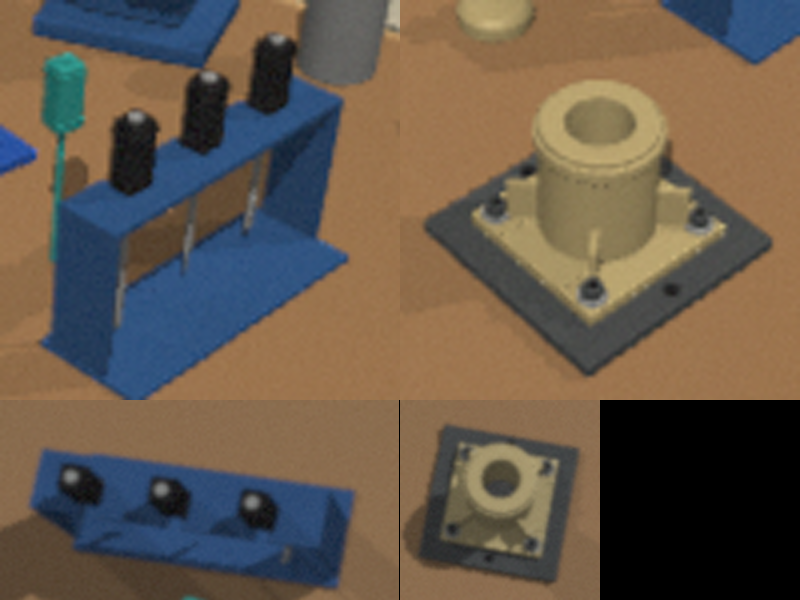

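View pics/0w.png

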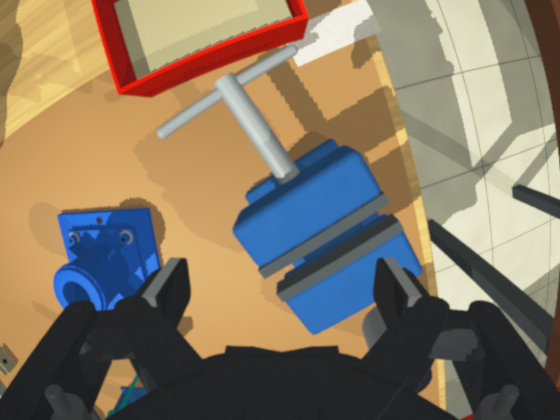

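```bash
python3 - <<'E'
from h import *
import pickle
a,b,w=pickle.load(open('c0.pkl','rb'))
def tri(p,q):
    A=[];y=[]
    M=np.zeros((3,3));v=np.zeros(3)
    for c,u in((a,p),(b,q)):
        e,d=ray(c,*u);d/=np.linalg.norm(d);P=np.eye(3)-np.outer(d,d);M+=P;v+=P@e
    x=np.linalg.solve(M,v);return x
print('caps')
T=lambda x,y:(105+x/3,180+(y-400)/3)
S=lambda x,y:(315+x/4,105+y/4)
for s,t in zip([(140,115),(208,75),(277,40)],[(253,503),(165,487),(75,475)]):
    print(tri(S(*s),T(*t)).round(1))
for c in [(45,450),(352,490),(338,586),(77,548),(32,503)]: print('rack126',atz(b,*T(*c),126).round(1),atz(b,*T(*c),0).round(1))
print('foot?',[atz(b,*T(285,555),z).round(1) for z in (5,11,20)])
H=lambda x,y:(260+(x-400)/4,190+y/4)
D=lambda x,y:(255+(x-400)/2.5,165+(y-400)/2.5)
print('hub',tri(H(600,122),D(500,480)).round(1),atz(b,*D(500,480),100).round(1),atz(a,*H(600,122),100).round(1))
for c in [(442,426),(578,450),(554,581),(418,558)]: print('plate10',atz(b,*D(*c),10).round(1))
for c in [(383,187),(439,187),(440,258),(384,259)]: print('tray25',atz(b,*c,25).round(1))
print('spare',atz(b,397,201,28).round(1), atz(a,231,326,28).round(1))
E
```

```text
caps
[500.6 231.4 179.6]
[512.3 298.8 181.8]
[523.8 370.6 179.2]
rack126 [558.8 413.3 126. ] [594.4 456.5   0. ]
rack126 [522.  160.4 126. ] [553.7 177.1   0. ]
rack126 [442.7 170.2 126. ] [466.1 187.9   0. ]
rack126 [476.3 381.9 126. ] [503.2 421.9   0. ]
rack126 [514.2 420.9 126. ] [545.  464.9   0. ]
foot? [array([493.6, 234.8,   5. ]), array([492.4, 233.8,  11. ]), array([490.5, 232.2,  20. ])]
hub [561.  -17.9  97.2] [560.1 -18.  100. ] [562.8 -20.2 100. ]
plate10 [646.7  42.8  10. ]
plate10 [ 617.7 -104.5   10. ]
plate10 [473.6 -74.9  10. ]
plate10 [500.1  68.9  10. ]
tray25 [ 605.7 -254.8   25. ]
tray25 [ 603.9 -404.2   25. ]
tray25 [ 413.  -391.4   25. ]
tray25 [ 412.  -246.8   25. ]
spare [ 565.8 -289.1   28. ] [ 574.7 -298.3   28. ]
```

```bash
cat >> h.py <<'E'
def goal(tcp,yaw):
    """row (m,deg) from the measured pose to TCP [mm], tool x yaw [deg], pointing down"""
    s=env.read_state();A=R.from_quat(s['ee_rot'])
    B=R.from_euler('z',yaw,degrees=True)*R.from_euler('x',180,degrees=True)
    print('row',(A.inv().apply(np.array(tcp)-s['eef_pos'])/1000).round(4).tolist(),(A.inv()*B).as_rotvec(degrees=True).round(2).tolist())
def camintool(c):
    s=env.read_state();A=R.from_quat(s['ee_rot'])
    return A.inv().apply(np.array(c['eye'])-s['eef_pos']),A.as_matrix().T@rot(c)
E
python3 - <<'E'
from h import *
import pickle
a,b,w=pickle.load(open('c0.pkl','rb'))
p,M=camintool(w);print(p.round(1));print(M.round(3))
yaw=165
B=(R.from_euler('z',yaw,degrees=True)*R.from_euler('x',180,degrees=True))
t=np.array([561,-18.5,0])-B.apply(p);t[2]=125;print(t)
goal([204.5,590,260],yaw);goal([t[0],t[1],260],yaw);goal(t,yaw)
E
```

```text
[  68.6   -0.3 -163.5]
[[-0.    -0.962 -0.274]
 [ 1.     0.    -0.001]
 [ 0.001 -0.274  0.962]]
[627.37260862 -36.00593998 125.        ]
row [0.0, 0.0, -0.0503] [-0.11, -0.01, -4.13]
row [-0.6046, -0.4529, -0.0495] [-0.11, -0.01, -4.13]
row [-0.6046, -0.4526, 0.0855] [-0.11, -0.01, -4.13]
```

```bash
python3 -m inch '[[[0,0,-0.05,0,0,-4],[-0.6046,-0.4529,-0.05,0,0,-4],[-0.6046,-0.4529,-0.05,0,0,-4],[-0.6046,-0.4529,-0.05,0,0,-4],[-0.6046,-0.4529,-0.05,0,0,-4],[-0.6046,-0.4529,-0.05,0,0,-4],[-0.6046,-0.4529,-0.05,0,0,-4],[-0.6046,-0.4529,-0.05,0,0,-4],[-0.6046,-0.4529,-0.05,0,0,-4],[-0.6046,-0.4529,-0.05,0,0,-4],[-0.6046,-0.4529,-0.05,0,0,-4],[-0.6046,-0.4529,-0.05,0,0,-4],[-0.6046,-0.4529,-0.05,0,0,-4],[-0.6046,-0.4529,-0.05,0,0,-4],[-0.6046,-0.4529,0.085,0,0,-4],[-0.6046,-0.4529,0.085,0,0,-4],[-0.6046,-0.4529,0.085,0,0,-4],[-0.6046,-0.4529,0.085,0,0,-4]]]'
python3 - <<'E'
from h import *
import pickle
w=cap('wrist');pickle.dump(w,open('c1.pkl','wb'))
print(env.read_state()['eef_pos'],w['eye'])
u=proj(w,[561,-18.5,100],True);print(u)
i=w['img'][:,:,::-1];x,y=int(u[0])-50,int(u[1])-50
c=i[max(y,0):y+100,x:x+100];print(x,y,c.shape)
m=np.zeros((600,800,3),np.uint8)
c=cv2.resize(c,(600,600),interpolation=cv2.INTER_CUBIC);m[:,:600]=c
m[:150,600:]=cv2.resize(i,(200,150))
g=np.clip(255*(c[200:400,200:400]/255.)**.5,0,255).astype(np.uint8);m[150:350,600:]=g
cv2.imwrite('pics/2.png',m)
E
```

```text
t: 2.4
eef_pos: [627.5, -34.8, 126.2]
ee_rot: [0.131, 0.991, 0.0, -0.0]
contact_force: [-0.1, -0.7, 0.4]
width: 85.3
grasp_force: 0.0
[629.21564108 -35.15963681 128.32328677] [561.25141024 -17.2241578  289.92880789]
(np.float64(279.427627701263), np.float64(117.28654840649384))
229 67 (100, 100, 3)
```

View pics/2.png

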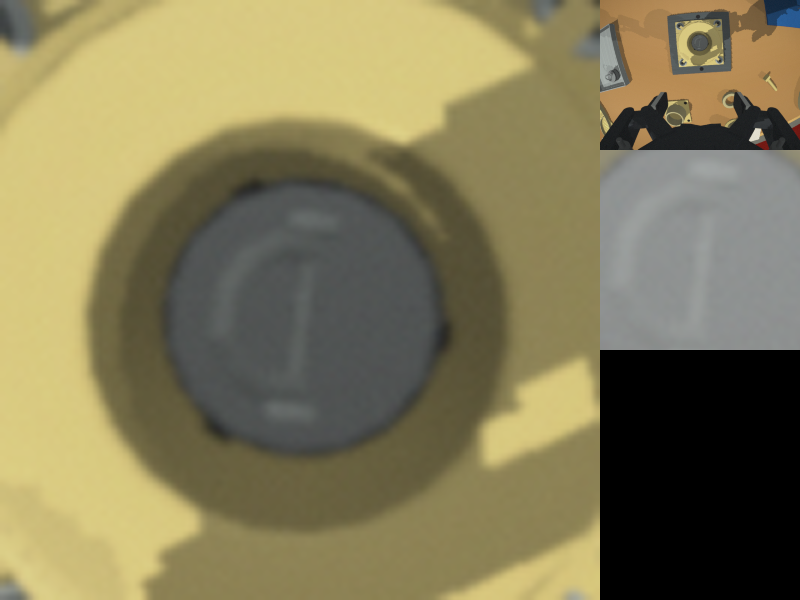

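```bash
python3 - <<'E'
from h import *
import pickle
w=pickle.load(open('c1.pkl','rb'))
P=lambda x,y:(229+x/6,67+y/6)
m=[atz(w,*P(*q),100,True) for q in [(298,325),(88,325),(508,325),(298,117),(298,532)]]
for q in m: print('mouth',q.round(1))
for z in (34,38,42):
    f=[atz(w,*P(*q),z,True) for q in [(303,317),(164,317),(443,317),(303,180),(303,456)]]
    print('face',z,f[0].round(1),np.linalg.norm(f[1]-f[2]).round(1),np.linalg.norm(f[3]-f[4]).round(1))
a=atz(w,*P(313,218),42,True);b=atz(w,*P(290,410),42,True);print('pins',a.round(1),b.round(1),((a+b)/2).round(1),np.degrees(np.arctan2(*(a-b)[1::-1])))
print('bailtop',atz(w,*P(219,302),56,True).round(1))
E
```

```text
mouth [563.1 -19.5 100. ]
mouth [557.6 -39.1 100. ]
mouth [5.682e+02 1.000e-01 1.000e+02]
mouth [543.5 -14.2 100. ]
mouth [582.6 -24.8 100. ]
face 34 [562.9 -19.4  34. ] 36.2 36.3
face 38 [562.8 -19.4  38. ] 35.7 35.7
face 42 [562.8 -19.3  42. ] 35.1 35.1
pins [551.  -14.9  42. ] [573.8 -24.   42. ] [562.4 -19.4  42. ] 158.1171587938033
bailtop [558.3 -28.4  56. ]
```

```bash
python3 - <<'E'
from h import *
import pickle
a,b,w=pickle.load(open('c0.pkl','rb'))
M=np.zeros((3,3));v=np.zeros(3)
for c,u in((a,(331,127.5)),(b,(172,252))):
    e,d=ray(c,*u);d/=np.linalg.norm(d);P=np.eye(3)-np.outer(d,d);M+=P;v+=P@e
print('turq',np.linalg.solve(M,v).round(1))
goal([629,-35,230],80.5);goal([390,160,230],80.5);goal([390,160,150],80.5)
E
```

```text
turq [416.5 274.7 147.5]
row [-0.0001, 0.0001, -0.1017] [0.17, 0.15, 84.42]
row [0.2814, 0.1262, -0.1026] [0.17, 0.15, 84.42]
row [0.2817, 0.1262, -0.0226] [0.17, 0.15, 84.42]
```

```bash
python3 -m inch '[[[0.03,0.013,-0.06,0,0,9],[0.08,0.037,-0.06,0,0,19],[0.13,0.06,-0.06,0,0,29],[0.18,0.082,-0.05,0,0,39],[0.23,0.104,-0.045,0,0,49],[0.28,0.126,-0.04,0,0,59],[0.2815,0.126,-0.03,0,0,69],[0.2815,0.126,-0.023,0,0,79],[0.2815,0.126,-0.023,0,0,84.4],[0.2815,0.126,-0.023,0,0,84.4],[0.2815,0.126,-0.023,0,0,84.4]]]' 0.06 60
python3 - <<'E'
from h import *
import pickle
w=cap('wrist');pickle.dump(w,open('c2.pkl','wb'))
print(env.read_state()['eef_pos'],w['eye'])
for p in [(500.6,231.4,178),(486,234,15),(498,301,15),(509,372,15)]: print(np.round(proj(w,p,True)))
i=w['img'][:,:,::-1];cv2.imwrite('pics/3.png',cv2.resize(i,(800,600)))
E
```

```text
t: 3.82
eef_pos: [390.3, 160.1, 151.0]
ee_rot: [0.763, 0.647, 0.002, 0.001]
contact_force: [-0.2, -0.7, 0.1]
width: 60.0
grasp_force: 0.0
[389.93599789 159.92236055 150.48326302] [402.02813154 228.11773914 314.8163394 ]
[484.  89.]
[369.  98.]
[369.  29.]
[366. -37.]
```

View pics/3.png

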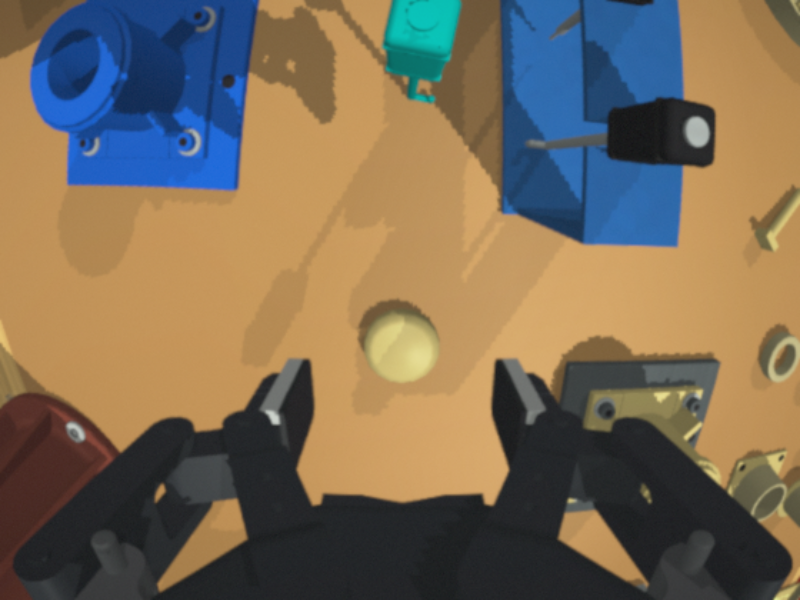

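```bash
python3 - <<'E'
from h import *
import pickle
w=pickle.load(open('c2.pkl','rb'));i=w['img'][:,:,::-1]
c=i[0:130,350:510];cv2.imwrite('pics/4.png',cv2.resize(c,(736,598),interpolation=cv2.INTER_CUBIC))
for z in (8.5,11,20): print(z,proj(w,(500.6,231.4,z),True),proj(w,(485.3,233.9,z),True))
E
```

```text
8.5 (np.float64(381.73310067208365), np.float64(99.81293431736344)) (np.float64(366.3044149695592), np.float64(98.87420695733199))
11 (np.float64(382.51598038962777), np.float64(99.70373372040152)) (np.float64(366.9801253037227), np.float64(98.74904706089848))
20 (np.float64(385.4339654769299), np.float64(99.29993176517654)) (np.float64(369.50116057735676), np.float64(98.28449367778272))
```

View pics/4.png

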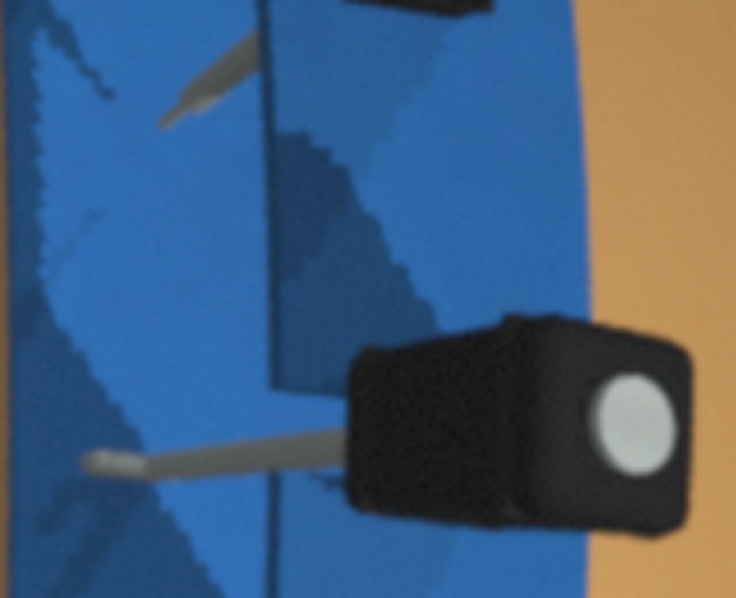

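```bash
python3 - <<'E'
from h import *
goal([390.3,160.1,230],80.5);goal([501.5,230.5,230],80.5);goal([501.5,230.5,133.5],80.5)
E
```

```text
row [0.0003, 0.0006, -0.0795] [0.18, -0.07, 0.04]
row [0.0881, 0.0987, -0.0791] [0.18, -0.07, 0.04]
row [0.0879, 0.0984, 0.0174] [0.18, -0.07, 0.04]
```

```bash
python3 -m inch '[[[0,0,-0.05,0.1,0,0],[0,0,-0.08,0.1,0,0],[0.044,0.049,-0.08,0.1,0,0],[0.088,0.0985,-0.08,0.1,0,0],[0.088,0.0985,-0.08,0.1,0,0],[0.088,0.0985,-0.08,0.1,0,0],[0.088,0.0985,-0.05,0.1,0,0],[0.088,0.0985,-0.02,0.1,0,0],[0.088,0.0985,0.005,0.1,0,0],[0.088,0.0985,0.0165,0.1,0,0],[0.088,0.0985,0.0165,0.1,0,0],[0.088,0.0985,0.0165,0.1,0,0]]]' 0.05 60
python3 -m inch '[[[0,0,0,0,0,0],[0,0,0,0,0,0],[0,0,0,0,0,0],[0,0,0,0,0,0],[0,0,0,0,0,0],[0,0,0,0,0,0]]]' 0.015 60
```

```text
t: 5.38
eef_pos: [501.3, 230.3, 133.9]
ee_rot: [0.763, 0.646, 0.001, -0.0]
contact_force: [0.4, 0.4, 0.6]
width: 49.8
grasp_force: 0.0
t: 6.12
eef_pos: [501.2, 230.4, 133.6]
ee_rot: [0.763, 0.646, 0.0, -0.0]
contact_force: [-1.6, -0.2, 5.2]
width: 20.8
grasp_force: 59.4
```

```bash
python3 -m inch '[[[0,0,-0.015,0,0,0],[0,0,-0.05,0,0,0],[0,0,-0.1,0,0,0],[0,0,-0.15,0,0,0],[0,0,-0.16,0,0,0],[0,0,-0.16,0,0,0]]]'
python3 - <<'E'
from h import *
import pickle
w=cap('wrist');pickle.dump(w,open('c3.pkl','wb'))
goal([567.5,-8.3,293],158)
E
```

```text
t: 6.88
eef_pos: [500.7, 230.1, 292.5]
ee_rot: [0.763, 0.646, -0.0, -0.001]
contact_force: [0.6, -0.3, -1.2]
width: 20.9
grasp_force: 59.0
row [-0.2236, 0.1061, -0.0025] [-0.24, -0.1, -77.53]
```

```bash
python3 -m inch '[[[-0.03,0.013,0,0,0,-10],[-0.075,0.034,0,0,0,-20],[-0.12,0.056,0,0,0,-30],[-0.165,0.078,0,0,0,-40],[-0.21,0.1,0,0,0,-50],[-0.2236,0.106,0,0,0,-60],[-0.2236,0.106,0,0,0,-70],[-0.2236,0.106,0,0,0,-77.5],[-0.2236,0.106,0,0,0,-77.5],[-0.2236,0.106,0,0,0,-77.5],[-0.2236,0.106,0.02,0,0,-77.5],[-0.2236,0.106,0.02,0,0,-77.5]]]'
python3 - <<'E'
from h import *
import pickle
w=cap('wrist','5w');s=cap('scene');pickle.dump((w,s),open('c4.pkl','wb'))
st=env.read_state();print(st['eef_pos'],w['eye'])
A=R.from_quat(st['ee_rot']);t=st['eef_pos']
L=dict(foot=[0,0,122.3],tip=[0,15.5,122.3-9],bot=[0,0,124.8])
for k,v in L.items():
    p=t+A.apply(v);print(k,p.round(1),np.round(proj(w,p,True)),np.round(proj(s,p)))
i=w['img'][:,:,::-1];print(proj(w,(563,-19.4,100),True))
f=lambda i,x,y,W,H,k:cv2.resize(i[y:y+H,x:x+W],None,fx=k,fy=k,interpolation=cv2.INTER_CUBIC)
x,y=map(int,proj(w,t+A.apply([0,0,122.3]),True))
X,Y=map(int,proj(s,t+A.apply([0,0,122.3])))
print(x,y,X,Y)
m=np.zeros((480,800,3),np.uint8);m[:400,:400]=f(i,x-50,y-50,100,100,4);m[:400,400:]=f(s['img'][:,:,::-1],X-40,Y-40,80,80,5)
cv2.imwrite('pics/5.png',m)
E
```

```text
t: 8.43
eef_pos: [566.2, -7.6, 268.6]
ee_rot: [0.191, 0.982, -0.0, -0.004]
contact_force: [0.6, 0.7, -1.4]
width: 20.8
grasp_force: 58.9
[567.57704141  -7.8481948  270.95893647] [503.81022894  17.82227608 432.78905315]
foot [567.1  -7.8 148.7] [282. 196.] [315. 202.]
tip [573.    6.6 157.6] [300. 199.] [321. 197.]
bot [567.1  -7.8 146.2] [282. 195.] [315. 203.]
(np.float64(270.61942736024844), np.float64(185.75192455609454))
282 196 315 202
```

View pics/5.png

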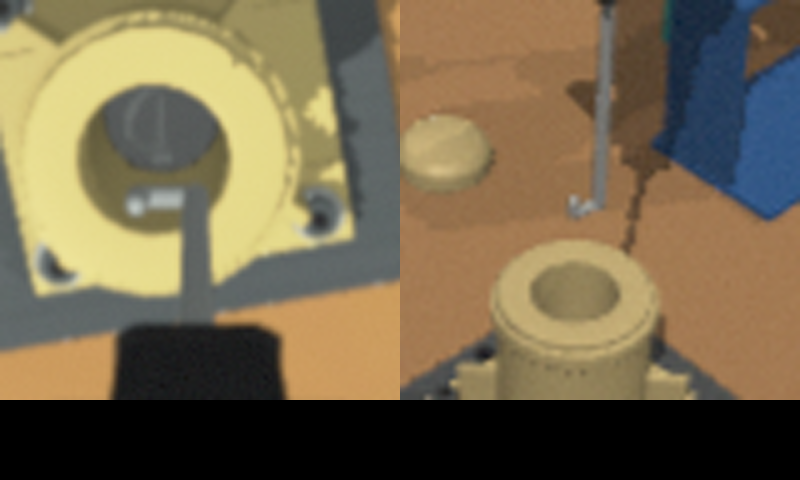

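```bash
python3 -m inch '[[[0,0,0.03,0,0,0],[0,0,0.06,0,0,0],[0,0,0.08,0,0,0],[0,0,0.09,0,0,0],[0,0,0.097,0,0,0],[0,0,0.1,0,0,0],[0,0,0.1,0,0,0]]]'
python3 -m inch '[[[0,0,0.002,0,0,0],[0,0,0.003,0,0,0],[0,0,0.003,0,0,0]]]'
python3 -m inch '[[[0,0,0.002,0,0,0],[0,0,0.003,0,0,0],[0,0,0.003,0,0,0]]]'
```

```text
t: 9.4
eef_pos: [568.5, -8.0, 172.7]
ee_rot: [0.191, 0.982, -0.0, -0.0]
contact_force: [-0.2, 0.5, -0.9]
width: 20.9
grasp_force: 58.9
t: 9.78
eef_pos: [568.0, -8.0, 169.1]
ee_rot: [0.191, 0.982, -0.0, -0.001]
contact_force: [0.8, -0.5, -1.7]
width: 20.8
grasp_force: 58.9
t: 10.15
eef_pos: [567.9, -8.0, 165.9]
ee_rot: [0.191, 0.982, -0.0, -0.001]
contact_force: [0.5, -0.2, -0.4]
width: 21.1
grasp_force: 58.9
```

```bash
python3 -m inch '[[[0,0,0.001,0,0,0],[0,0,0.002,0,0,0],[0,0,0.002,0,0,0]]]' | grep -E 'eef|force'
python3 -m inch '[[[0,0,0.001,0,0,0],[0,0,0.002,0,0,0],[0,0,0.002,0,0,0]]]'| grep -E 'eef|force'
python3 -m inch '[[[0,0,0.001,0,0,0],[0,0,0.0015,0,0,0],[0,0,0.0015,0,0,0]]]'| grep -E 'eef|force'
```

```text
eef_pos: [567.9, -7.9, 164.0]
contact_force: [-0.5, -0.7, -1.0]
grasp_force: 58.9
eef_pos: [567.9, -8.0, 162.0]
contact_force: [0.7, 0.3, -1.3]
grasp_force: 58.9
eef_pos: [568.0, -8.0, 160.5]
contact_force: [-0.1, 0.2, -1.6]
grasp_force: 58.9
```

```bash
python3 -m inch '[[[0,0,0.001,0,0,0],[0,0,0.001,0,0,0]]]' | grep -E 'eef|contact'
python3 -m inch '[[[0,0,0.001,0,0,0],[0,0,0.001,0,0,0]]]'| grep -E 'eef|contact'
```

```text
eef_pos: [568.0, -8.0, 159.6]
contact_force: [0.7, 0.1, -0.8]
eef_pos: [568.3, -8.0, 159.1]
contact_force: [-0.7, -0.1, 0.9]
```

```bash
python3 -m inch '[[[0,0,-0.0012,0,0,0],[0,-0.003,-0.0012,0,0,0],[0,-0.006,-0.0012,0,0,0],[0,-0.006,-0.0012,0,0,0]]]' | grep -E 'eef|contact'
python3 -m inch '[[[0,-0.002,0,0,0,0],[0,-0.004,0,0,0,0],[0,-0.004,0,0,0,0]]]'| grep -E 'eef|contact'
python3 -m inch '[[[0,-0.002,0,0,0,0],[0,-0.003,0,0,0,0],[0,-0.003,0,0,0,0]]]'| grep -E 'eef|contact'
```

```text
eef_pos: [565.5, -13.8, 159.6]
contact_force: [0.3, 0.6, -1.7]
eef_pos: [564.2, -17.4, 159.8]
contact_force: [-0.0, -0.8, -1.7]
eef_pos: [563.1, -20.1, 159.9]
contact_force: [1.1, -0.1, -2.0]
```

```bash
python3 -m inch '[[[0,-0.0012,0,0,0,0],[0,-0.0012,-0.003,0,0,0],[0,-0.0012,-0.006,0,0,0],[0,-0.0012,-0.009,0,0,0],[0,-0.0012,-0.009,0,0,0]]]' | grep -E 'eef|contact'
python3 -m inch '[[[0,0.002,0,0,0,0],[0,0.004,0,0,0,0],[0,0.006,0,0,0,0],[0,0.007,0,0,0,0],[0,0.007,0,0,0,0]]]'| grep -E 'eef|contact'
python3 -m inch '[[[0,0,-0.002,0,0,0],[0,0,-0.004,0,0,0],[0,0,-0.005,0,0,0],[0,0,-0.005,0,0,0]]]'| grep -E 'eef|contact'
python3 -m inch '[[[0,0,-0.001,0,0,0],[0,0,-0.002,0,0,0],[0,0,-0.003,0,0,0],[0,0,-0.003,0,0,0]]]'| grep -E 'eef|contact'
```

```text
eef_pos: [563.1, -21.2, 169.4]
contact_force: [-0.8, 0.1, -1.6]
eef_pos: [565.3, -14.5, 168.8]
contact_force: [0.6, -0.2, -1.1]
eef_pos: [565.1, -14.5, 173.5]
contact_force: [0.3, 0.8, -2.4]
eef_pos: [564.8, -14.4, 176.2]
contact_force: [-0.4, 0.7, -7.6]
```

```bash
python3 -m inch '[[[0,0,-0.003,0,0,0],[0,0,-0.006,0,0,0],[0,0,-0.009,0,0,0],[0,0,-0.012,0,0,0],[0,0,-0.015,0,0,0],[0,0,-0.018,0,0,0],[0,0,-0.018,0,0,0]]]'| grep -E 'eef|contact'
python3 -m inch '[[[0,0,-0.004,0,0,0],[0,0,-0.008,0,0,0],[0,0,-0.012,0,0,0],[0,0,-0.016,0,0,0],[0,0,-0.02,0,0,0],[0,0,-0.024,0,0,0],[0,0,-0.028,0,0,0],[0,0,-0.03,0,0,0],[0,0,-0.03,0,0,0]]]'| grep -E 'eef|contact'
```

```text
eef_pos: [565.6, -14.7, 195.5]
contact_force: [-1.7, 0.1, -5.2]
eef_pos: [565.7, -14.7, 225.4]
contact_force: [-1.1, -0.1, -5.7]
```

```bash
python3 -m inch '[[[0,0,-0.004,0,0,0],[0,0,-0.008,0,0,0],[0,0,-0.012,0,0,0],[0,0,-0.015,0,0,0],[0,0,-0.018,0,0,0],[0,0,-0.021,0,0,0],[0,0,-0.024,0,0,0],[0,0,-0.027,0,0,0],[0,0,-0.03,0,0,0],[0,0,-0.03,0,0,0]]]'| grep -E 'eef|contact'
python3 -m inch '[[[0,0,-0.004,0,0,0],[0,0,-0.008,0,0,0],[0,0,-0.012,0,0,0],[0,0,-0.016,0,0,0],[0,0,-0.02,0,0,0],[0,0,-0.025,0,0,0],[0,0,-0.03,0,0,0],[0,0,-0.035,0,0,0],[0,0,-0.035,0,0,0],[0,0,-0.035,0,0,0]]]'| grep -E 'eef|contact'
python3 - <<'E'
from h import *
import pickle
s=cap('scene');w=cap('wrist');pickle.dump((s,w),open('c5.pkl','wb'))
st=env.read_state();A=R.from_quat(st['ee_rot']);p=st['eef_pos']+A.apply([0,0,122.3])
X,Y=map(int,proj(s,p));x,y=map(int,proj(w,p,True))
f=lambda i,x,y,k,h:cv2.resize(i[max(y-h,0):y+h,x-h:x+h,::-1],(400,400),interpolation=cv2.INTER_CUBIC)
cv2.imwrite('pics/6.png',np.hstack([f(s['img'],X,Y+10,5,50),f(w['img'],x,y,5,50)]))
E
```

```text
eef_pos: [566.4, -15.1, 256.5]
contact_force: [-0.2, 0.2, -3.4]
eef_pos: [565.4, -14.7, 289.7]
contact_force: [-0.9, 0.8, -2.9]
```

View pics/6.png

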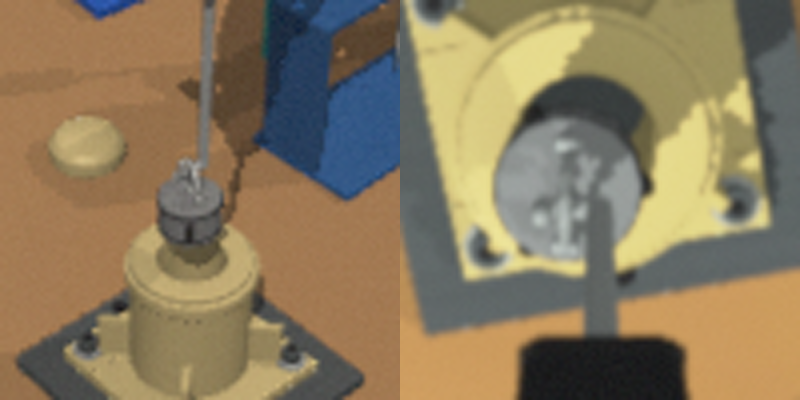

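```bash
python3 - <<'E'
from h import *
goal([466.5,-315.7,289.7],158)
E
```

```text
row [-0.0213, -0.3161, -0.0001] [-0.03, -0.13, -0.03]
```

```bash
python3 -m inch '[[[-0.0005,-0.008,0,0,0,0],[-0.0015,-0.022,0,0,0,0],[-0.003,-0.042,0,0,0,0],[-0.0045,-0.067,0,0,0,0],[-0.006,-0.092,0,0,0,0],[-0.008,-0.118,0,0,0,0],[-0.01,-0.144,0,0,0,0],[-0.0115,-0.17,0,0,0,0],[-0.013,-0.196,0,0,0,0],[-0.015,-0.222,0,0,0,0],[-0.017,-0.248,0,0,0,0],[-0.018,-0.272,0,0,0,0],[-0.0195,-0.292,0,0,0,0],[-0.0205,-0.306,0,0,0,0],[-0.0213,-0.314,0,0,0,0],[-0.0213,-0.316,0,0,0,0],[-0.0213,-0.316,0,0,0,0]]]'| grep -E 'eef|contact'
python3 -m inch '[[[0,0,0.008,0,0,0],[0,0,0.022,0,0,0],[0,0,0.038,0,0,0],[0,0,0.054,0,0,0],[0,0,0.07,0,0,0],[0,0,0.082,0,0,0],[0,0,0.092,0,0,0],[0,0,0.1,0,0,0],[0,0,0.105,0,0,0],[0,0,0.108,0,0,0],[0,0,0.108,0,0,0],[0,0,0.108,0,0,0]]]'| grep -E 'eef|contact'
python3 - <<'E'
from h import *
import pickle
s=cap('scene');t=cap('top');pickle.dump((s,t),open('c6.pkl','wb'))
st=env.read_state();A=R.from_quat(st['ee_rot']);p=st['eef_pos']+A.apply([0,0,122.3])
X,Y=map(int,proj(s,p))
f=lambda i,x,y,h:cv2.resize(i[y-h:y+h,x-h:x+h,::-1],(400,400),interpolation=cv2.INTER_CUBIC)
cv2.imwrite('pics/7.png',np.hstack([f(s['img'],X,Y+10,50),f(t['img'],412,225,50)]))
E
```

```text
eef_pos: [467.0, -315.2, 289.9]
contact_force: [0.3, 0.4, -2.5]
eef_pos: [466.8, -315.8, 182.4]
contact_force: [-0.3, -0.9, -3.7]
```

View pics/7.png

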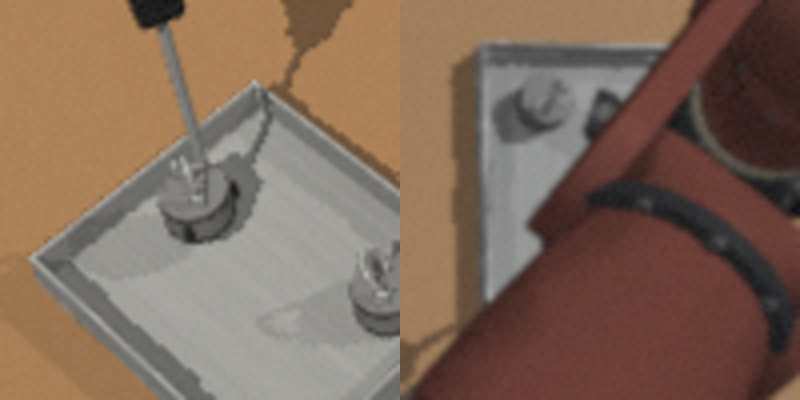

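```bash
python3 -m inch '[[[0,0,0.003,0,0,0],[0,0,0.006,0,0,0],[0,0,0.008,0,0,0],[0,0,0.01,0,0,0],[0,0,0.012,0,0,0],[0,0,0.014,0,0,0],[0,0,0.015,0,0,0],[0,0,0.016,0,0,0],[0,0,0.016,0,0,0]]]'| grep -E 'eef|contact'
python3 -m inch '[[[0,0,0.002,0,0,0],[0,0,0.004,0,0,0],[0,0,0.006,0,0,0],[0,0,0.008,0,0,0],[0,0,0.008,0,0,0]]]'| grep -E 'eef|contact'
python3 -m inch '[[[0,0,0.001,0,0,0],[0,0,0.002,0,0,0],[0,0,0.002,0,0,0]]]'| grep -E 'eef|contact'
```

```text
eef_pos: [466.7, -315.7, 166.3]
contact_force: [0.0, 0.1, -1.0]
eef_pos: [466.4, -315.4, 157.6]
contact_force: [0.6, -0.5, -1.3]
eef_pos: [466.5, -315.5, 155.8]
contact_force: [-0.2, -0.0, -1.3]
```

```bash
python3 -m inch '[[[0,0,0.001,0,0,0],[0,0,0.002,0,0,0],[0,0,0.002,0,0,0],[0,0.003,0.002,0,0,0],[0,0.006,0.002,0,0,0],[0,0.008,0.002,0,0,0],[0,0.008,0.002,0,0,0]]]'| grep -E 'eef|contact'
python3 -m inch '[[[0,0.003,0,0,0,0],[0,0.006,0,0,0,0],[0,0.008,0,0,0,0],[0,0.008,0,0,0,0]]]'| grep -E 'eef|contact'
python3 - <<'E'
from h import *
s=cap('scene')
X,Y=map(int,proj(s,[464,-320,35]))
cv2.imwrite('pics/8.png',cv2.resize(s['img'][Y-40:Y+40,X-40:X+40,::-1],(560,560),interpolation=cv2.INTER_CUBIC))
E
```

```text
eef_pos: [469.6, -307.9, 153.9]
contact_force: [-0.4, 0.2, -0.3]
eef_pos: [472.6, -300.5, 153.9]
contact_force: [-0.3, -0.0, -1.5]
```

View pics/8.png

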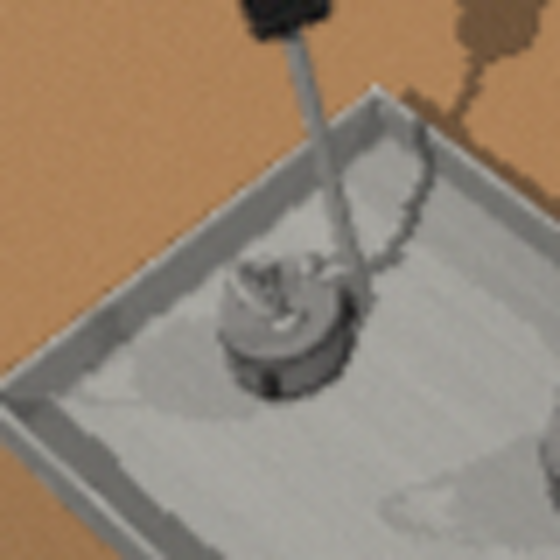

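```bash
python3 -m inch '[[[0,0.005,0,0,0,0],[0,0.01,0,0,0,0],[0,0.01,0,0,0,0],[0,0.01,-0.03,0,0,0],[0,0.01,-0.08,0,0,0],[0,0.01,-0.13,0,0,0],[0,0.01,-0.14,0,0,0],[0,0.01,-0.14,0,0,0]]]'| grep -E 'eef|contact'
python3 - <<'E'
from h import *
goal([500.7,230.1,293],80.5)
E
```

```text
eef_pos: [476.6, -291.6, 294.1]
contact_force: [-0.2, -0.2, -1.5]
row [0.1733, 0.4927, 0.0009] [-0.07, -0.01, 77.48]
```

```bash
python3 -m inch '[[[0.006,0.017,0,0,0,5],[0.02,0.057,0,0,0,12],[0.037,0.105,0,0,0,20],[0.054,0.153,0,0,0,28],[0.071,0.201,0,0,0,36],[0.088,0.25,0,0,0,44],[0.105,0.298,0,0,0,52],[0.122,0.346,0,0,0,60],[0.138,0.394,0,0,0,67],[0.155,0.442,0,0,0,73],[0.168,0.478,0,0,0,77.5],[0.1733,0.4927,0,0,0,77.5],[0.1733,0.4927,0,0,0,77.5],[0.1733,0.4927,0,0,0,77.5],[0.1733,0.4927,0,0,0,77.5]]]'
python3 - <<'E'
from h import *
for i in range(3): print(env.read_state()['eef_pos'])
goal([501.2,230.4,160],80.5)
E
```

```text
t: 30.02
eef_pos: [500.8, 228.9, 293.9]
ee_rot: [0.764, 0.645, -0.001, -0.001]
contact_force: [-0.1, 0.0, -1.5]
width: 20.9
grasp_force: 59.8
[500.78999605 228.92146615 293.86876735]
[500.78999605 228.92146615 293.86876735]
[500.78999605 228.92146615 293.86876735]
row [0.0016, 0.0004, 0.1339] [-0.1, 0.03, -0.12]
```

```bash
python3 -m inch '[[[0.0012,0,0.02,0,0,0],[0.0012,0,0.038,0,0,0],[0.0012,0,0.046,0,0,0],[0.0012,0,0.054,0,0,0],[0.0012,0,0.058,0,0,0],[0.0012,0,0.058,0,0,0]]]' | grep -E 'eef|contact'
python3 -m inch '[[[0,0,0.01,0,0,0],[0,0,0.025,0,0,0],[0,0,0.04,0,0,0],[0,0,0.055,0,0,0],[0,0,0.07,0,0,0],[0,0,0.08,0,0,0],[0,0,0.09,0,0,0],[0,0,0.095,0,0,0],[0,0,0.095,0,0,0]]]'| grep -E 'eef|contact|rot'
```

```text
eef_pos: [500.8, 231.5, 236.0]
contact_force: [-0.6, -0.1, -0.5]
eef_pos: [500.5, 231.4, 140.7]
ee_rot: [0.763, 0.646, -0.001, -0.001]
contact_force: [0.2, 0.1, -2.0]
```

```bash
python3 -m inch '[[[0.0,0,0.003,0,0,0],[-0.0005,0.0005,0.005,0,0,0],[-0.001,0.0005,0.006,0,0,0],[-0.001,0.0005,0.0065,0,0,0],[-0.001,0.0005,0.0065,0,0,0]]]'| grep -E 'eef|contact'
python3 -m inch '[[[0,0,0.0005,0,0,0],[0,0,0.0005,0,0,0]]]'| grep -E 'eef|contact'
```

```text
eef_pos: [500.9, 230.4, 134.5]
contact_force: [-0.1, 0.6, -1.4]
eef_pos: [500.9, 230.4, 134.0]
contact_force: [-0.2, -0.6, -0.7]
```

```bash
python3 -m inch '[[[0,0,0.0005,0,0,0],[0,0,0.0005,0,0,0]]]'| grep -E 'eef|contact'
python3 -m inch '[[[0,0,0,0,0,0],[0,0,0,0,0,0],[0,0,0,0,0,0],[0,0,0,0,0,0],[0,0,-0.01,0,0,0],[0,0,-0.04,0,0,0],[0,0,-0.09,0,0,0],[0,0,-0.13,0,0,0],[0,0,-0.13,0,0,0],[-0.04,-0.06,-0.13,0,0,0],[-0.09,-0.11,-0.13,0,0,0],[-0.09,-0.11,-0.13,0,0,0],[-0.09,-0.11,-0.13,0,0,0],[-0.09,-0.11,-0.13,0,0,0]]]' 0.045
python3 - <<'E'
from h import *
s=cap('scene');w=cap('wrist')
f=lambda i,x,y,h:cv2.resize(i[max(y-h,0):y+h,max(x-h,0):x+h,::-1],(400,400),interpolation=cv2.INTER_CUBIC)
X,Y=map(int,proj(s,[464,-320,20]));x,y=map(int,proj(s,[500,231,100]))
print(proj(w,(500.6,231.4,178),True))
cv2.imwrite('pics/9.png',np.hstack([f(s['img'],X,Y,35),f(s['img'],x,y,50)]))
E
```

```text
eef_pos: [501.0, 230.4, 133.7]
contact_force: [-0.9, 0.2, -0.6]
t: 34.78
eef_pos: [378.3, 160.1, 263.6]
ee_rot: [0.763, 0.646, -0.0, -0.001]
contact_force: [-0.2, -0.1, 0.2]
width: 45.0
grasp_force: 0.0
(np.float64(417.0981211267114), np.float64(95.63221395521998))
```

View pics/9.png

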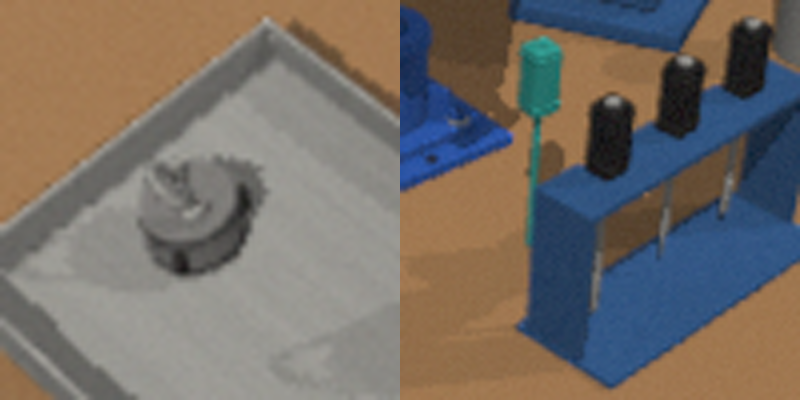

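```bash
python3 -c "
from rig import env
print(env.sign_off())"
```

```text
the job is handed in; nothing more can be done
None
```

The job is handed in at about 35 s: the last picture shows the plug standing in the tray's free half and the hook back in its slot and released, but the rig returned no verdict.

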